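Open the child-resistant tub of plant-feed tablets

ROBOT

A 6-joint arm with a two-finger parallel gripper is mounted at the origin on the work surface. World frame = base frame: x ahead of the robot, y to its left, z up, the work surface at z = 0. Lengths are in m, angles in rad, forces in N, time in s.
With the tool pointing down it reaches from about 0.325 to 0.85 m from the base axis. Payload 15.5 kg.
Tool frame: the origin (TCP) lies at the very end of the fingers, on their centre line; the grasp point (between the pads) lies 19 mm behind it; z points along the fingers, y is the direction in which the jaws open and shut (so a half turn about z gives the same grasp; the last joint's range is limited). The gripper opens to 91 mm and grips with 3 to 60 N. Pads are 32 mm wide; open, the fingers measure 118 mm over their backs; the gripper's body (76 mm by 178 mm) begins 60 mm behind the grasp point.
Start: joints at [-1.284, 0.494, 1.345, -0, 1.302, -0.096], TCP at [0.233, -0.58, 0.214] pointing down, gripper open.
Joint ranges: [-2.91, 2.91], [-0.82, 2.16], [0.22, 2.67], [-1.22, 4.37], [0.12, 2.79], [-3.08, 3.08]. Speed limits (rad/s): [1.89, 1.89, 2.57, 3.01, 3.01, 3.01].

INTERFACE

Orientations are given as a unit quaternion [w, x, y, z].
In Python, from plant import state, optics, manip gives the robot as it stands.
- The arm moves only by the tool send_rows, never from a script. Its argument "deltas" is text: rows parted by semicolons, each of 7 numbers parted by spaces: the turn, a rotation vector about the tool's x, y, z in rad, then the shift along the tool's x, y, z in cm, then the opening, from -1 (shut) to 1 (fully open). A call has 1 to 5 rows; each row shifts and turns the commanded pose from where the row before left it, along the tool's axes as they then stand; what a row does not reach is not made up. A row lasts 1/8 s, in which the tool goes at most 62.5 mm and 10.7 degrees, less where a joint would pass 70% of its speed; a pose out of reach is approached as far as the arm can. A call with a gripper value outside its range is refused whole. The fingers move at their own pace and stop on an object; the grip force is fixed at half the most. Time passes only in rows, so rows that do not move let the fingers close. It gives the time, the measured TCP pose, the force and the opening at its end, in the units of the state.
- state(): the state, without advancing time (a new reading comes with each control period).
- optics.grab_frame(name): name is "scene" or "top"; returns a dict with "color" (384x512x3 uint8, blue, green, red), "fovy" (degrees; the focal length in pixels is half the picture's height over the tangent of half this angle, whatever the lens; pixels are square), "cx", "cy" (the principal point, pixels), "extrinsics" (4x4, takes a point from camera to world coordinates). Camera axes: x right, y up, looking along -z (the intrinsics and any distortion apply to the point x, -y, -z); pixel columns grow to the right and rows downward; lengths in m; the calibration is good to about 2 mm. A picture is of the moment at which its call begins. There is no depth.
- manip.sign_off(): hands the job in, once; it reports no verdict.
The state is a dict: "t": time; "joint_pos": joint angles; "joint_velocities": joint speeds; "joint_efforts": joint torques, N m; "tool_pos": TCP position; "eef_rot": TCP orientation; "wrist_force": force on the tool from outside, world axes, zero at the start; "torque": the same for the moment, N m; "finger_gap": finger opening in m.
Only numpy, scipy, OpenCV 4.12 (cv2) and the standard library are available. Lean on these libraries where they do the work, as an engineer would, in place of code of your own. Each camera call takes 0.05 s, during which the arm holds its last target.

TASK

Open the square tub of plant-feed tablets that stands in the wooden pocket on the potting bench: its cap is child-resistant, so press it down hard, turn it anticlockwise while it is held down, and lift it off. Set the cap down gently, top upwards, flat on the floor of the white saucer - do not let it drop - and leave it there. Do not disturb the lidded jar, the dibber or the hand fork.

Things in the scene. Friction and masses are not known exactly. Their poses are not given: they have to be found in the camera images.
- tub: White plastic tub, 66 mm square, with a blank paper band, fixed in a pale wooden pocket (94 mm square, 45 mm high, low screw flanges on two sides) screwed to the bench: it neither turns nor lifts. Origin: centre of the underside, on the bench; z up, x and y along the sides. Flat shoulder 110 mm above the origin; on it a round open neck, 43 mm across, 24 mm tall, hidden by the cap.
- cap: The tub's grey, ribbed, round plastic cap, 60 mm across, 32 mm tall, about 50 g, raised white turning arrows on top. Origin: centre of the underside of its skirt, z up to its top. On the tub it is on the tub's axis, origin 116.5 mm above the bench (6.5 mm gap to the shoulder), its x along the tub's x. It may be gripped anywhere round its side. Off the tub it stands flat on its skirt.
- cap_top (a point): Centre of the cap's flat top, where it is pressed. A spring inside holds three lugs up in notches of the neck: 7 N starts it down, 17 N gives the full 6.5 mm, when the skirt meets the shoulder. From 4 mm down (13 N) it can turn, anticlockwise seen from above only; unpressed it is locked both ways.
- neck (a point): Centre of the neck's rim, 134 mm above the bench. From locked, the cap must stay pressed for the first 40 degrees of turn; between 40 and 90 degrees (aim at 65) its lugs stand free, the spring lifts it about 1.5 mm, and it lifts straight off: the skirt clears the rim when raised 18 mm from its locked height.
- saucer: White glazed ceramic saucer, round, 170 mm across its rim, 16 mm high, 0.35 kg, loose on the bench, upright. Origin: centre of the underside. Its flat inner floor is 5 mm above the origin and 144 mm across.
- jar: Bystander: squat round white jar with a smooth wide grey lid, 85 mm across, 79 mm tall, standing loose. Origin: centre of the underside.
- dibber: Bystander: beech dibber with a T handle, 227 mm long, lying loose, 29 mm high. Origin: 130 mm from the tip, on the bench; the T handle is at the +x end and is 110 mm wide along y.
- fork: Bystander: aluminium hand fork, 300 mm long, lying loose. Origin: 155 mm from the butt of the handle, on the bench; the three tines point along +x, and are 71 mm across; up to 40 mm high.
Mind the look-alikes: they are no part of the job. Of the things that look like the saucer, the largest one is meant.

How it is judged:
On the way, in this order (a step that is already met when the one before it is completed fails the run):
1. the cap is pressed at least 3 mm down on the tub and, while down, turned at least 23 degrees, out of its lock (z of cap in the frame of tub below 0.1135 m and angle between the x axis of cap and the x axis of tub, either way round above 0.4 rad and horizontal distance between cap and tub below 0.006 m).
2. the cap is lifted clear of the tub's neck (z of cap in the frame of tub above 0.14 m).
3. the cap, still gripped, is lowered over the saucer to within 10 mm of its floor (horizontal distance between cap and saucer below 0.042 m and z of cap in the frame of saucer below 0.015 m and contact force between the fingers and cap above 0.5 N).
At the end, for the whole second after the job is handed in: The cap is off the tub and stands released and at rest on the saucer's floor, top upwards and flat (within 6 degrees; skirt within 3.5 mm of the floor), its centre within 42 mm of the saucer's centre; the saucer stands level on the bench, at rest (horizontal distance between cap and saucer below 0.042 m and z of cap in the frame of saucer between 0.002 and 0.0085 m and angle between cap's own z axis and vertical below 0.1 rad and angle between saucer's own z axis and vertical below 0.06 rad and height (world z) of saucer below 0.01 m and linear speed of each of cap, saucer below 0.02 m/s); the robot touches nothing.
It fails at once if the jar is moved more than 30 mm or tipped (distance of jar from where it was at the start of the episode above 0.03 m or angle between jar's own z axis and vertical above 0.3 rad).
It fails at once if the dibber or the hand fork is moved more than 30 mm (distance of any of dibber, fork from where it was at the start of the episode above 0.03 m).
It also fails if it takes over 42 s, if anything falls off the work surface, if the arm or the gripper's body presses on something with over 40 N, if the wrist force passes 120 N, or if a joint passes its speed limit or range.

## Working session

There is one attempt and no reset: what is moved stays moved. The work goes in short steps, Python scripts to look and compute and a tool call to move; the robot and the scene stay as the last step left them, time stands still between calls to the robot, and variables do not carry over. Pictures are saved under pics/ and viewed, and the job is handed in when it is done.

Besides the shell and the picture viewer there is one more tool, called as name(argument=value, ...), one argument or row to a line, values as JSON. send_rows: Moves the arm, as the interface text tells. Its arguments: {"type":"object","properties":{"deltas":{"type":"string"}},"required":["deltas"]}

```bash
mkdir -p pics; ls
python3 - <<'E'
from plant import state, optics, manip
import cv2, numpy as np
s=state(); print({k:np.round(v,3).tolist() for k,v in s.items()})
for n in("scene","top"):
    f=optics.grab_frame(n); cv2.imwrite(f"pics/{n}0.png",f["color"])
    print(n,{k:(np.round(v,4).tolist() if k!="color" else v.shape) for k,v in f.items()})
E
```

```text
pics
{'t': 0.0, 'joint_pos': [-1.284, 0.494, 1.346, 0.0, 1.302, -0.096], 'joint_velocities': [0.001, 0.001, 0.0, -0.0, -0.001, -0.001], 'joint_efforts': [0.002, -87.881, -38.186, 0.071, 0.053, -0.0], 'tool_pos': [0.233, -0.579, 0.213], 'eef_rot': [-0.001, 0.982, 0.19, -0.0], 'wrist_force': [0.511, 0.103, -0.047], 'torque': [-0.009, 0.02, 0.061], 'finger_gap': 0.091}
scene {'color': (384, 512, 3), 'fovy': 51.0537, 'cx': 258.6964, 'cy': 190.4687, 'extrinsics': [[0.3662, -0.6648, 0.6511, 1.0997], [0.9304, 0.2747, -0.2427, -0.2227], [-0.0175, 0.6946, 0.7191, 0.8094], [0.0, 0.0, 0.0, 1.0]]}
top {'color': (384, 512, 3), 'fovy': 57.3392, 'cx': 254.1984, 'cy': 191.8701, 'extrinsics': [[0.0036, 0.998, -0.0624, 0.4121], [-0.9998, 0.0047, 0.0178, 0.0101], [0.018, 0.0623, 0.9979, 0.8566], [0.0, 0.0, 0.0, 1.0]]}
```

View pics/scene0.png

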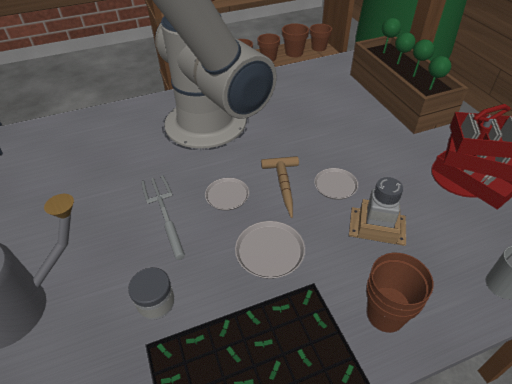

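View pics/top0.png

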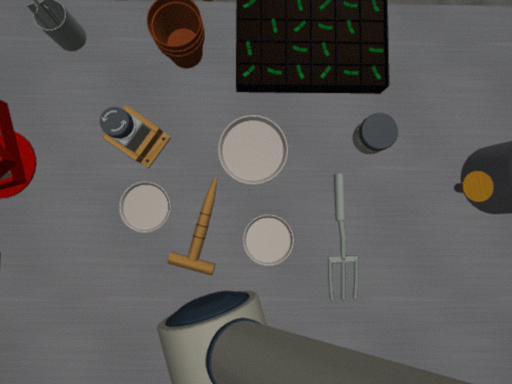

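The two pictures show these candidates (pixels in the top view):
- **Cap:** the one with arrows on the tub in the pocket is at (116,122). The jar's smooth lid at (379,131) is the look-alike.
- **Saucer:** the large one is at (253,149). The small ones are at (145,206) and (268,239).

I choose (116,122) and (253,149), and check both in close crops.

```bash
cat > h.py <<'E'
import numpy as np, cv2
from plant import state, optics, manip
def K(f):
    F=f["color"].shape[0]/2/np.tan(np.radians(f["fovy"])/2); return F
def proj(f,P):
    T=np.linalg.inv(f["extrinsics"]); P=np.atleast_2d(P); c=P@T[:3,:3].T+T[:3,3]; F=K(f)
    return np.c_[f["cx"]+F*c[:,0]/-c[:,2], f["cy"]+F*-c[:,1]/-c[:,2]]
def back(f,uv,z):
    uv=np.atleast_2d(uv); F=K(f); E=np.array(f["extrinsics"])
    d=np.c_[(uv[:,0]-f["cx"])/F,-(uv[:,1]-f["cy"])/F,-np.ones(len(uv))]@E[:3,:3].T
    return E[:3,3]+d*((z-E[2,3])/d[:,2])[:,None]
E
python3 - <<'E'
from h import *
ft=optics.grab_frame("top"); fs=optics.grab_frame("scene")
np.savez("f.npz")
import pickle; pickle.dump((ft,fs),open("f.pkl","wb"))
print(proj(ft,[0,0,0]),proj(fs,[0,0,0]))
a=cv2.resize(ft["color"][85:185,80:200],None,fx=5,fy=5,interpolation=cv2.INTER_CUBIC)
b=cv2.resize(fs["color"][165:255,340:420],None,fx=5,fy=5,interpolation=cv2.INTER_CUBIC)
cv2.imwrite("pics/a1.png",a);cv2.imwrite("pics/b1.png",b)
print("cap top",back(ft,[116,122],.1485), back(fs,[389,187],.1485))
print("saucer top",back(ft,[253,149],.016), back(fs,[270,249],.016))
# segment saucer
for n,f,box in(("top",ft,(205,105,300,195)),("scene",fs,(225,212,315,285))):
    x0,y0,x1,y1=box; g=cv2.cvtColor(f["color"],cv2.COLOR_BGR2GRAY)[y0:y1,x0:x1]
    t,m=cv2.threshold(g,0,255,cv2.THRESH_OTSU)
    c=max(cv2.findContours(m,0,2)[0],key=cv2.contourArea)
    c=cv2.convexHull(c).reshape(-1,2)+[x0,y0]
    P=back(f,c,.016)[:,:2]; (cx,cy),(w,h),_=cv2.fitEllipse(P.astype(np.float32)*1000)
    print(n,t,cx,cy,w,h)
E
```

```text
[[251.30753768 388.66413249]] [[204.76801044 122.05709462]]
cap top [[0.5973355  0.27882709 0.1485    ]] [[0.60495177 0.27990362 0.1485    ]]
saucer top [[ 0.5685308  -0.00160117  0.016     ]] [[ 0.57386657 -0.0014105   0.016     ]]
top 128.0 568.573486328125 -0.6900351047515869 168.05209350585938 168.69989013671875
scene 119.0 569.3721313476562 -0.7985844612121582 167.89805603027344 168.82052612304688
```

View pics/a1.png

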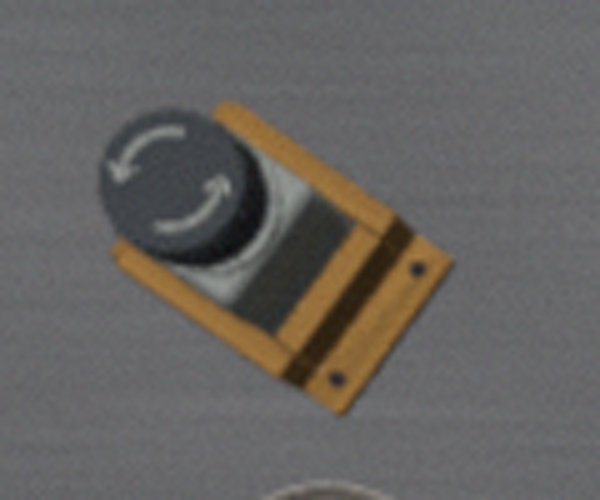

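View pics/b1.png

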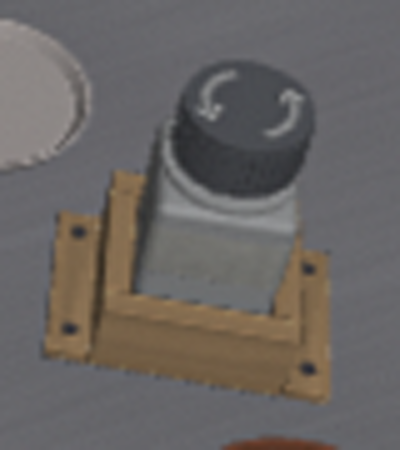

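The crops show the ribbed cap with arrows at top (114,121) and scene (389,186), on the tub in the wooden pocket. Next I refine its position by overlaying a model of the cap.

```bash
python3 - <<'E'
from h import *
import pickle; ft,fs=pickle.load(open("f.pkl","rb"))
pc=[back(ft,[114.0,121.0],.1485)[0],back(fs,[389.2,185.6],.1485)[0]];print(pc)
# flange screw holes (top crop): (417,269),(337,379); 
print("holes",back(ft,[[80+417/5-.4,85+269/5-.4],[80+337/5-.4,85+379/5-.4]],.008))
h=back(fs,np.array([[78,232],[69,328],[308,268],[308,369]])/5-.4+[340,165],.008);print("holes s",h,h.mean(0))
c=np.mean(pc,0)[:2]; print(c)
th=np.linspace(0,2*np.pi,60)
for n,f,(x0,y0,x1,y1) in(("a2",ft,(80,85,200,185)),("b2",fs,(340,165,420,255))):
    im=cv2.resize(f["color"][y0:y1,x0:x1],None,fx=5,fy=5,interpolation=cv2.INTER_CUBIC)
    for z,col in((.1485,(0,255,0)),(.1165,(0,0,255))):
        P=np.c_[c[0]+.03*np.cos(th),c[1]+.03*np.sin(th),0*th+z]
        q=((proj(f,P)-[x0,y0]+.5)*5-.5).round().astype(int)
        cv2.polylines(im,[q],True,col,1)
    cv2.imwrite(f"pics/{n}.png",im)
E
python3 -c "
import cv2;import numpy as np
a=cv2.imread('pics/a2.png');b=cv2.imread('pics/b2.png')[:, :]
b=cv2.resize(b,None,fx=.5,fy=.5)
cv2.imwrite('pics/ab2.png',np.hstack([a,np.pad(b,((0,a.shape[0]-b.shape[0]),(0,0),(0,0)))]))"
```

```text
[array([0.59936285, 0.28292012, 0.1485    ]), array([0.60131969, 0.28290378, 0.1485    ])]
holes [[0.59454437 0.21743485 0.008     ]
 [0.54035838 0.25494972 0.008     ]]
holes s [[0.54078869 0.25470596 0.008     ]
 [0.59461682 0.21726492 0.008     ]
 [0.60698443 0.35101125 0.008     ]
 [0.66138611 0.31254993 0.008     ]] [0.60094401 0.28388301 0.008     ]
[0.60034127 0.28291195]
```

View pics/a2.png

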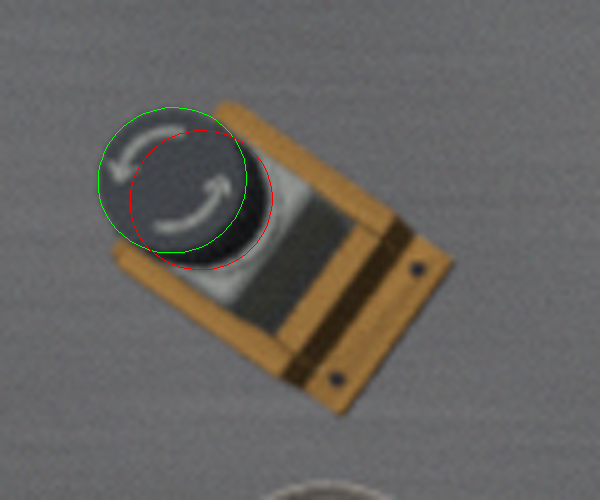

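View pics/b2.png

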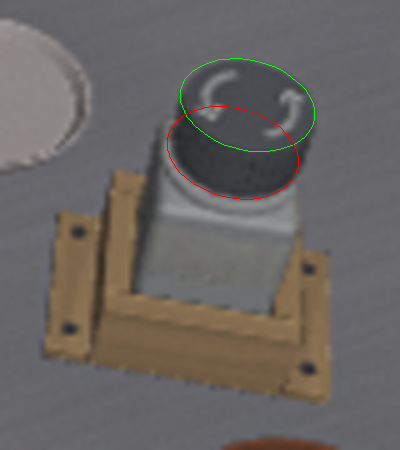

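Run:
```python
from h import *
import pickle; ft,fs=pickle.load(open("f.pkl","rb"))
def tri(a,b):
    L=[]
    for f,p in((ft,a),(fs,b)):
        T=np.linalg.inv(f["extrinsics"])[:3]; F=K(f); k=np.array([[F,0,-f["cx"]],[0,-F,-f["cy"]],[0,0,-1.]])
        L.append(k@T)
    X=cv2.triangulatePoints(L[0],L[1],np.float64(a),np.float64(b)); return (X[:3]/X[3]).ravel()
print("rose",tri((478,186),(60,205)),"cap",tri((114,121),(389.2,185.6)))
print("can edge",back(ft,[462,187],.1),"pot", back(ft,[[160,10],[200,60]],.1),"red",back(ft,[35,165],.15),"jar",back(ft,[379,131],.079))
from scipy.spatial.transform import Rotation as R
s=state();q=s["eef_rot"];M=R.from_quat([q[1],q[2],q[3],q[0]]).as_matrix();print(M.round(4),s["tool_pos"])
print("cm in tool", M.T@(np.array([.6005,.283,.30])-s["tool_pos"])*100)
```

```text
rose [ 0.46430681 -0.40242751  0.23242814] cap [0.59997458 0.28394897 0.14670611]
can edge [[ 0.47225789 -0.4573703   0.1       ]] pot [[0.86308881 0.20727078 0.1       ]
 [0.75022481 0.11719184 0.1       ]] red [[0.50820192 0.4369756  0.15      ]] jar [[ 0.59982557 -0.28513086  0.079     ]]
[[ 9.276e-01  3.735e-01 -2.000e-04]
 [ 3.735e-01 -9.276e-01  7.000e-04]
 [ 1.000e-04 -7.000e-04 -1.000e+00]] [ 0.2334052  -0.57955526  0.21356326]
cm in tool [ 66.27198261 -66.30655384  -8.58952962]
```

send_rows(
  deltas="0 0 0 4 -4 -2 1;0 0 0 4 -4 -2 1;0 0 0 4 -4 -2 1;0 0 0 4 -4 -2 1;0 0 0 4 -4 -1 1",
)

```text
t: 0.82
tool_pos: [0.3449, -0.3181, 0.3049]
eef_rot: [0.001, 0.982, 0.19, 0.0]
wrist_force: [2.0, -0.4, -0.7]
finger_gap: 0.0911
```

send_rows(
  deltas="0 0 0 4 -4 0 1;0 0 0 4 -4 0 1;0 0 0 4 -4 0 1;0 0 0 4 -4 0 1;0 0 0 4 -4 0 1",
)

```text
t: 1.45
tool_pos: [0.4555, -0.0575, 0.304]
eef_rot: [0.0, 0.982, 0.19, 0.0]
wrist_force: [0.4, -0.6, -0.2]
finger_gap: 0.0911
```

send_rows(
  deltas="0 0 0 4 -4 0 1;0 0 0 4 -4 0 1;0 0 0 4 -4 0 1;0 0 0 4 -4 0 1;0 0 0 0 0 0 1",
)

```text
t: 2.08
tool_pos: [0.5444, 0.152, 0.3033]
eef_rot: [-0.0, 0.981, 0.192, -0.0]
wrist_force: [-0.3, -0.5, -0.1]
finger_gap: 0.0911
```

send_rows(
  deltas="0 0 0 3.4 -3.4 0 1;0 0 0 3.4 -3.4 0 1;0 0 0 3.3 -3.3 2 1;0 0 0 0 0 5 1;0 0 0 0 0 4 1",
)

```text
t: 2.7
tool_pos: [0.5992, 0.2798, 0.1919]
eef_rot: [0.0, 0.982, 0.19, -0.001]
wrist_force: [0.5, 0.9, 0.0]
finger_gap: 0.0912
```

Run:
```python
from h import *
from scipy.spatial.transform import Rotation as R
f=optics.grab_frame("scene");cv2.imwrite("pics/s3.png",cv2.resize(f["color"][100:260,320:480],None,fx=3.5,fy=3.5))
s=state();q=s["eef_rot"];M=R.from_quat([q[1],q[2],q[3],q[0]]).as_matrix();print(M.round(4),s["tool_pos"],s["joint_pos"])
print("cm in tool", M.T@(np.array([.6003,.283,.1205])-s["tool_pos"])*100)
```

```text
[[ 9.276e-01  3.734e-01 -7.600e-03]
 [ 3.734e-01 -9.277e-01 -3.000e-03]
 [-8.200e-03 -1.000e-04 -1.000e+00]] [0.59691387 0.27872086 0.18681385] [ 3.46365887e-01  5.70137123e-01  1.28065547e+00 -2.14920139e-04
  1.29897832e+00  1.53450270e+00]
cm in tool [ 0.52814807 -0.26990414  6.62731067]
```

View pics/s3.png

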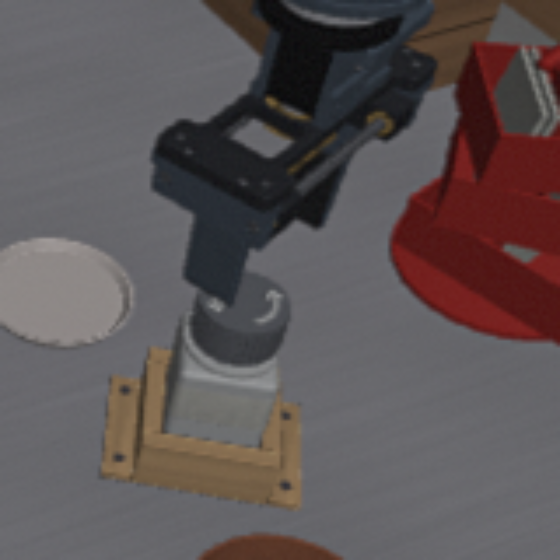

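send_rows(
  deltas="0 0 0 0 0 2 1;0 0 0 0 0 0 1;0 0 0 0 0 0 1",
)

```text
t: 3.12
tool_pos: [0.6003, 0.2801, 0.1753]
eef_rot: [-0.0, 0.982, 0.19, 0.001]
wrist_force: [0.0, -0.4, 0.9]
finger_gap: 0.0913
```

```bash
cat >> h.py <<'E'
from scipy.spatial.transform import Rotation as R
def togo(x,y,z):
    s=state();q=s["eef_rot"];M=R.from_quat([q[1],q[2],q[3],q[0]]).as_matrix();print(M.round(4).tolist(),np.round(s["tool_pos"],4),s["finger_gap"],s["wrist_force"],np.round(s["joint_pos"],3))
    print("cm in tool", (M.T@(np.array([x,y,z])-s["tool_pos"])*100).round(2))
E
python3 -c "
from h import *
togo(.6003,.283,.1205)"
```

```text
[[0.9278, 0.3732, 0.0013], [0.3732, -0.9278, 0.0004], [0.0013, 0.0001, -1.0]] [0.6003 0.2801 0.1753] 0.09131029366614284 [ 0.02820186 -0.35707238  0.86673373] [ 0.346  0.581  1.293 -0.     1.266  1.535]
cm in tool [ 0.11 -0.27  5.48]
```

send_rows(
  deltas="0 0 0 0.1 -0.3 3 1;0 0 0 0 0 2.5 1;0 0 0 0 0 0 1;0 0 0 0 0 0 1",
)

```text
t: 3.62
tool_pos: [0.6004, 0.2836, 0.1206]
eef_rot: [-0.0, 0.982, 0.19, 0.001]
wrist_force: [1.0, -0.1, -0.1]
finger_gap: 0.091
```

```bash
python3 -c "
from h import *
togo(.6003,.283,.1205)
f=optics.grab_frame('scene');cv2.imwrite('pics/s4.png',cv2.resize(f['color'][120:240,340:440],None,fx=5,fy=5))"
```

```text
[[0.9277, 0.3734, 0.0019], [0.3734, -0.9277, 0.0007], [0.002, 0.0, -1.0]] [0.6004 0.2836 0.1206] 0.09104891796462886 [ 1.00784889 -0.08809798 -0.13269677] [0.351 0.639 1.345 0.    1.155 1.54 ]
cm in tool [-0.03  0.06  0.01]
```

View pics/s4.png

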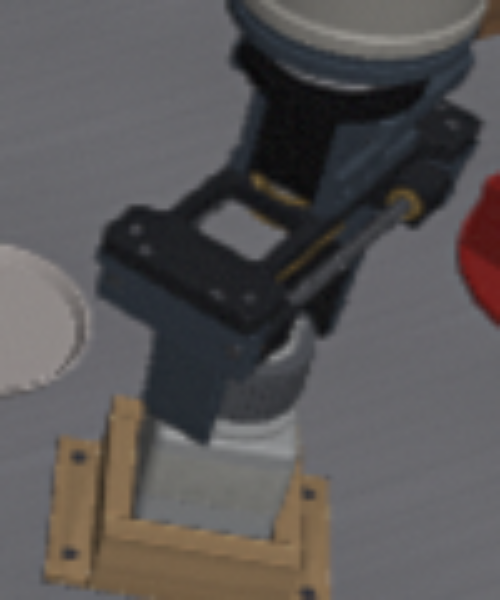

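The cap is between the open fingers, and the near finger hangs in front of it at about (180,400) in the crop. I close the gripper.

send_rows(
  deltas="0 0 0 0 0 0 -1;0 0 0 0 0 0 -1;0 0 0 0 0 0 -1;0 0 0 0 0 0 -1;0 0 0 0 0 0 -1",
)

```text
t: 4.3
tool_pos: [0.5997, 0.2833, 0.1191]
eef_rot: [0.0, 0.982, 0.19, 0.0]
wrist_force: [-0.4, -3.5, 2.5]
finger_gap: 0.0596
```

send_rows(
  deltas="0 0 0 0 0 0.2 -1;0 0 0 0 0 0.2 -1;0 0 0 0 0 0 -1",
)

```text
t: 4.68
tool_pos: [0.5997, 0.2833, 0.1155]
eef_rot: [0.0, 0.982, 0.19, 0.0]
wrist_force: [-2.6, -3.2, 11.3]
finger_gap: 0.0599
```

send_rows(
  deltas="0 0 0 0 0 0.2 -1;0 0 0 0 0 0.1 -1;0 0 0 0 0 0 -1",
)

```text
t: 5.05
tool_pos: [0.5998, 0.2833, 0.1129]
eef_rot: [0.0, 0.982, 0.19, 0.0]
wrist_force: [-3.7, -5.0, 16.9]
finger_gap: 0.0594
```

send_rows(
  deltas="0 0 -0.15 0 0 0 -1;0 0 -0.15 0 0 0 -1;0 0 -0.15 0 0 0 -1;0 0 0 0 0 0 -1",
)

```text
t: 5.55
tool_pos: [0.6002, 0.2835, 0.1131]
eef_rot: [0.0, 0.914, 0.406, 0.001]
wrist_force: [-1.5, -4.5, 15.7]
finger_gap: 0.0596
```

```bash
python3 -c "
from h import *
togo(.6003,.283,.1129); print(state()['torque'])
f=optics.grab_frame('scene');cv2.imwrite('pics/s5.png',cv2.resize(f['color'][120:240,340:440],None,fx=5,fy=5))"
```

```text
[[0.6709, 0.7415, 0.0018], [0.7415, -0.6709, 0.0003], [0.0015, 0.0011, -1.0]] [0.6002 0.2835 0.1131] 0.059554921043465936 [-1.48219518 -4.50846103 15.69372705] [ 0.351  0.647  1.352 -0.     1.14   1.087]
cm in tool [-0.03  0.04  0.02]
[-0.82293203  0.24706244  0.20162242]
```

View pics/s5.png

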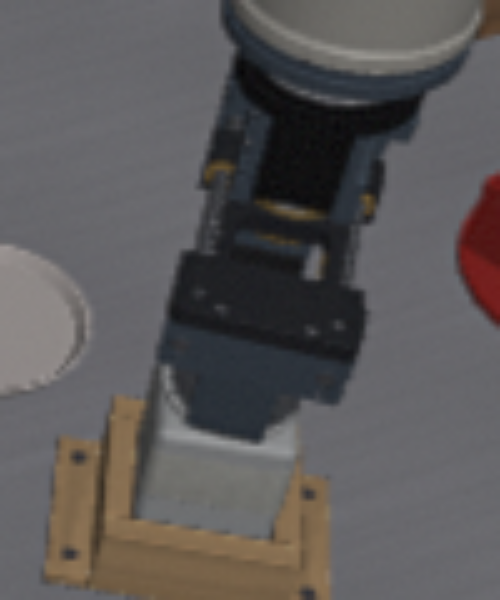

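send_rows(
  deltas="0 0 -0.17 0 0 0 -1;0 0 -0.17 0 0 0 -1;0 0 -0.17 0 0 0 -1;0 0 -0.17 0 0 0 -1;0 0 0 0 0 0 -1",
)

```text
t: 6.22
tool_pos: [0.6005, 0.2832, 0.1132]
eef_rot: [0.001, 0.726, 0.687, 0.001]
wrist_force: [0.1, -6.4, 15.9]
finger_gap: 0.0599
```

```bash
python3 -c "
from h import *
togo(.6003,.283,.1129); print(state()['torque'])"
```

```text
[[0.055, 0.9985, 0.0024], [0.9985, -0.055, 0.0001], [0.0003, 0.0024, -1.0]] [0.6005 0.2832 0.1132] 0.059870747335548466 [ 0.1226188  -6.35828112 15.87299315] [ 3.510e-01  6.470e-01  1.352e+00 -1.000e-03  1.140e+00  4.070e-01]
cm in tool [-0.03 -0.02  0.03]
[-1.10507685 -0.01610021  0.22625451]
```

send_rows(
  deltas="0 0 0 0 0 -0.3 -1;0 0 0 0 0 -0.3 -1;0 0 0 0 0 -0.3 -1;0 0 0 0 0 0 -1",
)

```text
t: 6.72
tool_pos: [0.6003, 0.2832, 0.1212]
eef_rot: [0.001, 0.727, 0.686, 0.0]
wrist_force: [3.8, -4.2, 3.0]
finger_gap: 0.0599
```

send_rows(
  deltas="0 0 0 0 0 -0.3 -1;0 0 0 0 0 -0.3 -1;0 0 0 0 0 -0.3 -1;0 0 0 0 0 0 -1",
)

```text
t: 7.22
tool_pos: [0.5994, 0.2833, 0.1299]
eef_rot: [0.0, 0.727, 0.686, -0.0]
wrist_force: [0.9, -3.5, 0.7]
finger_gap: 0.0597
```

Only about 0.7 N remains, so the cap is free of the lock. I lift clear.

send_rows(
  deltas="0 0 0 0 0 -1 -1;0 0 0 0 0 -2 -1;0 0 0 0 0 -3 -1;0 0 0 0 0 -3 -1;0 0 0 0 0 0 -1",
)

```text
t: 7.85
tool_pos: [0.6007, 0.2843, 0.2231]
eef_rot: [0.001, 0.727, 0.686, 0.002]
wrist_force: [0.4, -0.4, -1.1]
finger_gap: 0.0598
```

```bash
python3 -c "
from h import *
togo(.569,-.001,.2)
a=optics.grab_frame('scene');b=optics.grab_frame('top')
cv2.imwrite('pics/s6.png',np.hstack([cv2.resize(a['color'][80:240,340:440],None,fx=3,fy=3),cv2.resize(b['color'][60:220,60:200],None,fx=3,fy=3)]))"
```

```text
[[0.0577, 0.9983, 0.0045], [0.9983, -0.0578, 0.0021], [0.0024, 0.0044, -1.0]] [0.6007 0.2843 0.2231] 0.05981521269916137 [ 0.43698892 -0.4186244  -1.05340831] [0.352 0.541 1.232 0.    1.364 0.41 ]
cm in tool [-28.67  -1.52   2.23]
```

View pics/s6.png

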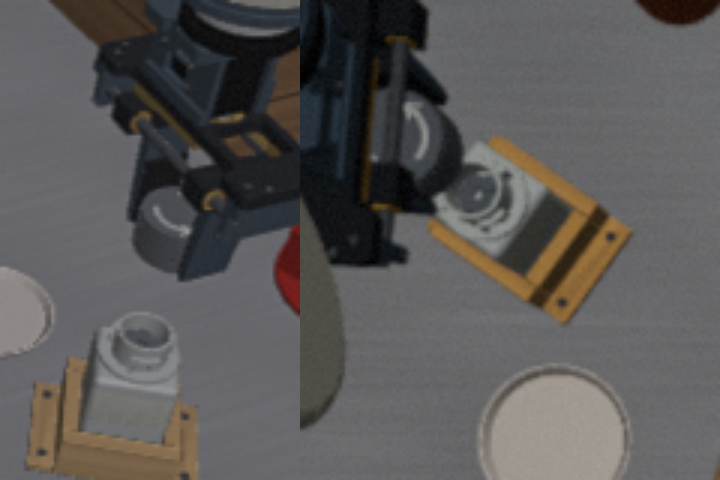

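send_rows(
  deltas="0 0 0 -3 -0.3 0 -1;0 0 0 -5.5 -0.3 0 -1;0 0 0 -5.5 -0.3 0 -1;0 0 0 -5.5 -0.3 1 -1;0 0 0 -5 -0.3 2 -1",
)

```text
t: 8.57
tool_pos: [0.5699, 0.0381, 0.1894]
eef_rot: [0.0, 0.727, 0.686, 0.0]
wrist_force: [0.1, 0.9, -0.6]
finger_gap: 0.0594
```

send_rows(
  deltas="0 0 0 -3 0 2 -1;0 0 0 -1.2 0 4 -1;0 0 0 0 0 4 -1;0 0 0 0 0 2 -1;0 0 0 0 0 0 -1",
)

```text
t: 9.2
tool_pos: [0.5664, -0.002, 0.0681]
eef_rot: [-0.002, 0.727, 0.686, -0.001]
wrist_force: [0.0, 0.2, -0.9]
finger_gap: 0.0595
```

```bash
python3 -c "
from h import *
togo(.569,-.001,.0075)
a=optics.grab_frame('scene');b=optics.grab_frame('top')
cv2.imwrite('pics/s7.png',np.hstack([cv2.resize(a['color'][160:300,210:330],None,fx=3,fy=3),cv2.resize(b['color'][60:200,190:310],None,fx=3,fy=3)]))"
```

```text
[[0.0581, 0.9983, -0.0041], [0.9983, -0.0581, 0.0006], [0.0003, -0.0042, -1.0]] [ 0.5664 -0.002   0.0681] 0.05953704683976348 [ 0.00619254  0.2089865  -0.87326639] [-0.109  0.596  1.64   0.     0.91  -0.051]
cm in tool [0.12 0.28 6.06]
```

View pics/s7.png

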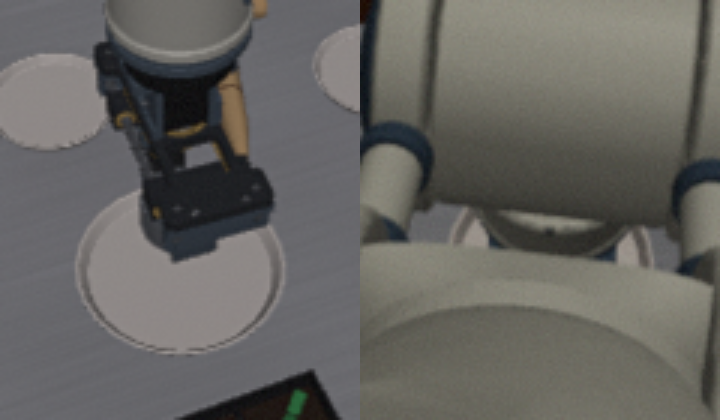

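The gripper is over the saucer, with the fingers at about (190,230) in the left crop. I lower it and correct the centring.

send_rows(
  deltas="0 0 0 0.1 0.3 2 -1;0 0 0 0 0 1.5 -1;0 0 0 0 0 1 -1;0 0 0 0 0 0.5 -1;0 0 0 0 0 0 -1",
)

```text
t: 9.93
tool_pos: [0.5709, -0.0014, 0.0199]
eef_rot: [-0.0, 0.727, 0.686, -0.0]
wrist_force: [0.3, 0.9, -1.6]
finger_gap: 0.0593
```

send_rows(
  deltas="0 0 0 0 0 0.4 -1;0 0 0 0 0 0.3 -1;0 0 0 0 0 0.2 -1;0 0 0 0 0 0 -1",
)

```text
t: 10.42
tool_pos: [0.5709, -0.0014, 0.0108]
eef_rot: [-0.0, 0.727, 0.686, -0.0]
wrist_force: [-0.4, -0.1, -1.3]
finger_gap: 0.0593
```

send_rows(
  deltas="0 0 0 0 0 0.1 -1;0 0 0 0 0 0.1 -1;0 0 0 0 0 0 -1",
)

```text
t: 10.8
tool_pos: [0.571, -0.0014, 0.0089]
eef_rot: [-0.0, 0.727, 0.686, -0.0]
wrist_force: [0.1, -0.3, -0.3]
finger_gap: 0.06
```

send_rows(
  deltas="0 0 0 0 0 0.05 -1;0 0 0 0 0 0.05 -1;0 0 0 0 0 0 -1",
)

```text
t: 11.18
tool_pos: [0.571, -0.0014, 0.0079]
eef_rot: [-0.0, 0.727, 0.686, -0.0]
wrist_force: [-0.3, 1.0, -1.6]
finger_gap: 0.0599
```

send_rows(
  deltas="0 0 0 0 0 0.05 -1;0 0 0 0 0 0.05 -1;0 0 0 0 0 0 -1",
)

```text
t: 11.55
tool_pos: [0.571, -0.0014, 0.0075]
eef_rot: [0.0, 0.727, 0.686, 0.0]
wrist_force: [-2.8, 0.1, 10.9]
finger_gap: 0.0598
```

```bash
python3 -c "
from h import *
togo(.569,-.001,.0075)
a=optics.grab_frame('scene')
cv2.imwrite('pics/s8.png',cv2.resize(a['color'][190:290,215:325],None,fx=5,fy=5,interpolation=2))"
```

```text
[[0.0579, 0.9983, 0.0004], [0.9983, -0.0579, -0.0], [-0.0, 0.0004, -1.0]] [ 0.571  -0.0014  0.0075] 0.0597614305785129 [-2.78043058  0.13625533 10.87305588] [-0.107  0.692  1.668 -0.     0.781 -0.049]
cm in tool [ 0.03 -0.2  -0.  ]
```

View pics/s8.png

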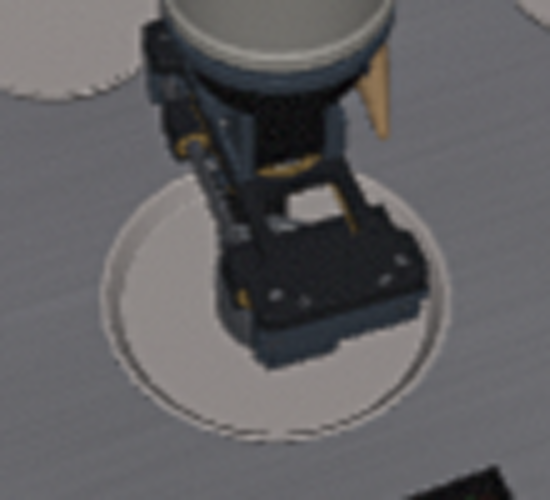

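The floor contact came at the predicted height (TCP 7.5 mm, 10.9 N). I relieve a little of the force, then open.

send_rows(
  deltas="0 0 0 0 0 -0.04 -1;0 0 0 0 0 0 0.5;0 0 0 0 0 0 0.8;0 0 0 0 0 0 0.8;0 0 0 0 0 0 0.8",
)

```text
t: 12.22
tool_pos: [0.571, -0.0014, 0.0073]
eef_rot: [-0.0, 0.727, 0.686, -0.0]
wrist_force: [-0.3, -0.3, -0.3]
finger_gap: 0.0822
```

send_rows(
  deltas="0 0 0 0 0 -0.5 0.8;0 0 0 0 0 -1 0.8;0 0 0 0 0 -2 0.8;0 0 0 0 0 -4 0.8;0 0 0 0 0 -5 0.8",
)

```text
t: 12.85
tool_pos: [0.5704, -0.0013, 0.1337]
eef_rot: [-0.0, 0.727, 0.686, -0.0]
wrist_force: [1.2, 1.0, 0.5]
finger_gap: 0.0822
```

send_rows(
  deltas="0 0 0 0 0 -5 1;0 0 0 4 -4 -2 1;0 0 0 4 -5 0 1;0 0 0 4 -5 0 1;0 0 0 0 0 0 1",
)

```text
t: 13.48
tool_pos: [0.4371, 0.1264, 0.2031]
eef_rot: [-0.0, 0.726, 0.687, -0.0]
wrist_force: [0.3, 0.1, 0.7]
finger_gap: 0.0912
```

```bash
python3 -c "
from h import *
togo(.569,-.001,.0075)
a=optics.grab_frame('scene');b=optics.grab_frame('top')
for n,f in(('s9',a),('t9',b)): cv2.imwrite(f'pics/{n}.png',f['color'])
cv2.imwrite('pics/s9c.png',cv2.resize(a['color'][190:290,215:325],None,fx=5,fy=5,interpolation=2))"
```

```text
[[0.0547, 0.9985, -0.0008], [0.9985, -0.0547, 0.0004], [0.0003, -0.0008, -1.0]] [0.4371 0.1264 0.2031] 0.09116940474359088 [0.31425711 0.08753045 0.6709781 ] [1.500e-01 2.700e-01 1.760e+00 1.000e-03 1.112e+00 2.040e-01]
cm in tool [-12.01  13.89  19.55]
```

View pics/s9c.png

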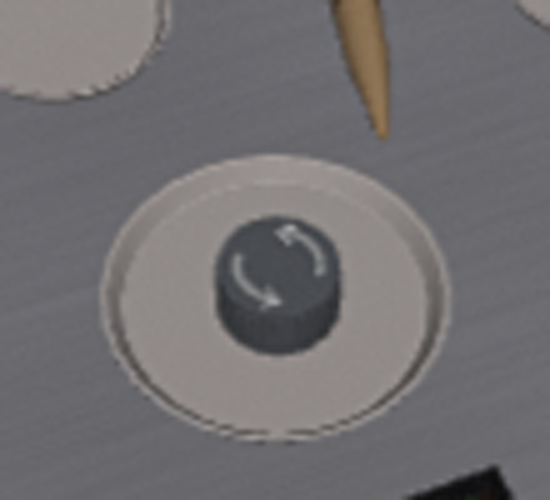

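View pics/t9.png

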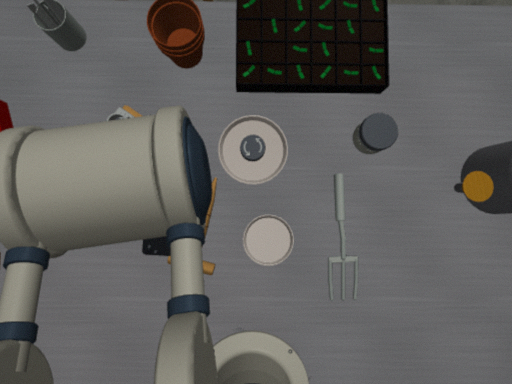

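The crops show the cap lying flat, arrows up, in the centre of the large saucer (top view (253,148)). The jar at (379,131), the dibber and the fork are where they started, and the arm is clear. I hand the job in.

```bash
python3 -c "
from h import *
s=state();print(s['t'],np.abs(s['joint_velocities']).max(),s['wrist_force']); print(manip.sign_off())"
```

```text
13.575 0.0286259484921913 [ 0.03323879 -0.15261354  0.1730211 ]
the job is handed in; nothing more can be done
None
```

I opened the tub and set its cap down in the large saucer, then handed the job in at 13.6 s. No verdict was reported.

- **Opening:** I gripped the cap, pressed it down with about 17 N and turned it about 65° anticlockwise while it was held down. It lifted off with almost no pull.
- **Placing:** I lowered the cap until the saucer floor pushed back. That contact reached about 11 N, firmer than I had aimed for, and came at the height I expected. I eased it slightly before opening the fingers.
- **Last checks:** The final pictures show the cap flat, arrows up, near the centre of the saucer. The jar and fork look unmoved. So does the dibber, though the arm partly hid it in the top view. The gripper was clear, and the wrist force was about 0.2 N.

None of my checks failed. I did not measure the cap's final tilt or height numerically; I judged them from the pictures.

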